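# Steady the still-life stand and set the vase on it

### The job

The little four-legged wooden stand under the studio lamp has been left with two legs up on the batten that is screwed to the table, so it rocks. Turn it on the spot, without picking it up, until all four feet stand on the table with two on each side of the batten and it no longer rocks; keep it under the middle of the lamp. Then set the stoneware vase gently and upright on the middle of the stand, without knocking the lamp, the vase or the other things.

Things in the scene. Friction and masses are not known exactly. Their poses are not given: they have to be found in the camera images.
- stand_mid (a point): Beech stand like a tiny stool, loose, 0.2 kg: flat round top 120 mm across, 12 mm thick, on four splayed legs that point along this point's own +x, -x, +y, -y. The point is on its axis, half-way up: 55 mm above the plane under the feet, 55 mm under the top face; z is the axis. At the start the +y and -y legs rest on the batten and one other foot on the table, so it leans about 5 degrees
- stand_leg (a point): middle of the stand's leg along its own -x, 69 mm off the stand's axis and 53 mm above the plane under the feet (axes as stand_mid). All four legs are alike: round, 14 mm thick, straight from 44 mm off the axis and 96 mm up, under the top, out to ball feet of rubber, 16 mm across, centred 95 mm off the axis
- batten_mid (a point): Flat wooden batten with four screws, fixed to the table, 300 mm long (its y), 60 mm wide (its x), 9 mm thick; the point is at the middle of its upper face. The stand turned some 45 degrees from square to it straddles it; a foot's centre must be at least 38 mm from the batten's middle line to clear it
- lamp: Grey studio lamp, fixed: round base 150 mm across and 22 mm high with an upright post 16 mm thick and 540 mm high, origin at the middle of the base's underside; from the post's top a 12 mm boom runs level at 540 mm height to above lamp_spot, where the shade hangs
- lamp_spot (a point): point on the table straight under the middle of the lamp's shade; the stand starts centred on it to within some 8 mm
- lamp_rim (a point): middle of the lower rim of the lamp's bell shade, 400 mm above the table; the rim is 120 mm across, and the shade is 120 mm high above it. It is in the way of an upright tool over the stand: come in leaning back from it
- vase_mid (a point): Grey-beige stoneware vase shaped like a small bottle, loose, 0.25 kg, 130 mm tall: flat foot 48 mm across, straight round body 56 mm across from 12 to 88 mm height, then a narrow neck (24 mm) and a small lip (32 mm). The point is on its axis, half-way up (65 mm above its underside); z is the axis. It stands on the table in one of three places on the robot's right, the cup and the jar in the others
- cup: white plastic beaker, open, 76 mm across the rim, 85 mm tall; origin under its middle; leave alone
- jar: glass jar with a steel lid, 68 mm across, 80 mm tall; origin under its middle; leave alone
- mug: white mug with a handle, 80 mm across, 92 mm tall, on the left in front; origin under its middle; leave alone
- tin: steel paint tin, 74 mm across, 74 mm tall, at the back; origin under its middle; leave alone
- glue: white glue bottle with a black nozzle, 68 mm across, 205 mm tall, on the far right; origin under its middle; leave alone
Things that resemble listed ones, but are neither listed nor needed, are in the scene too. Several things look just like the part that bears vase_mid: the one meant starts farthest to the robot's right.

How it is judged:
On the way, in this order (a step that is already met when the one before it is completed fails the run):
1. the stand stands level on all four feet on the table, still under the middle of the lamp (angle between stand_mid's own z axis and vertical below 0.025 rad and height (world z) of stand_mid below 0.0575 m and horizontal distance between stand_mid and lamp_spot below 0.03 m), for 0.3 s.
2. the vase stands upright on the middle of the stand (horizontal distance between vase_mid and stand_mid below 0.03 m and z of vase_mid in the frame of stand_mid between 0.116 and 0.124 m and angle between vase_mid's own z axis and vertical below 0.06 rad), for 0.2 s.
At the end, for the whole second after the job is handed in: The stand is level (within 0.025 rad) with all four feet on the table (its middle under 57.5 mm), its axis within 30 mm of the point under the lamp; the vase is released and upright (within 0.06 rad) on the stand's top, its axis within 30 mm of the stand's (all of step 1 and all of step 2); the robot touches nothing.
It fails at once if the stand is picked up (its middle more than 35 mm above its height when it stands on the table) (height (world z) of stand_mid above 0.09 m).
It fails at once if the lamp is knocked (more than 10 N) (contact force between lamp and anything else above 10 N).
It fails at once if the vase is tipped by more than 0.5 rad (angle between vase_mid's own z axis and vertical above 0.5 rad).
It fails at once if the vase is let fall from more than about 2 cm (out of the fingers and faster than 0.6 m/s) (linear speed of vase above 0.6 m/s and contact force between vase and the fingers below 0.1 N).
It fails at once if the cup, jar, mug, tin or glue bottle is shoved by more than 40 mm (distance of any of cup, jar, mug, tin, glue from where it was at the start of the episode above 0.04 m).
It also fails if it takes over 67 s, if anything falls off the work surface, if the arm or the gripper's body presses on something with over 40 N, if the wrist force passes 120 N, or if a joint passes its speed limit or range.

### The arm

A 6-joint arm with a two-finger parallel gripper is mounted at the origin on the work surface. World frame = base frame: x ahead of the robot, y to its left, z up, the work surface at z = 0. Lengths are in m, angles in rad, forces in N, time in s.
With the tool pointing down it reaches from about 0.3 to 0.825 m from the base axis. Payload 5.4 kg.
Tool frame: the origin (TCP) lies at the very end of the fingers, on their centre line; the grasp point (between the pads) lies 19 mm behind it; z points along the fingers, y is the line along which they close (so a half turn about z gives the same grasp; the last joint's range is limited). The gripper opens to 92 mm and grips with 3 to 60 N. Pads are 20 mm wide; open, the fingers measure 128 mm over their backs; the gripper's body (75 mm by 189 mm) begins 69 mm behind the grasp point.
Start: joints at [0.95, 0.158, 1.597, -0, 1.386, -0.21], TCP at [0.23, 0.527, 0.187] pointing down, gripper open.
Joint ranges: [-2.91, 2.91], [-0.94, 2.29], [0.18, 2.7], [-1.29, 4.43], [0.17, 2.64], [-3, 3]. Speed limits (rad/s): [2.57, 2.57, 3.14, 3.14, 3.14, 3.14].

### API

Orientations are given as a rotation vector (axis times angle).
In Python, from workcell import bot gives the robot as it stands. Calls block until the motion is done:
- bot.goto(position, orientation): joint-space move of the TCP to a pose.
- bot.line_to(position, rot=None, max_speed=0.15): straight line of the TCP; rot=None keeps the orientation; max_speed is the mean speed in m/s.
- bot.set_joints(angles): joint-space move.
- bot.set_gripper(opening, newtons=None): opening from 0.0 (shut) to 1.0 (fully open); newtons is the grip in N (None keeps the last); returns when the fingers have stopped.
- bot.hold(seconds).
- bot.inverse_kinematics(position, orientation): joint angles nearest the present ones, or None.
- bot.read_camera(name): name is "side" or "top" or "wrist"; returns a dict with "pixels" (400x640x3 uint8, blue, green, red), "fx", "fy", "cx", "cy" (pixels), "R" (3x3) and "t" (3): a world point X has camera coordinates R X + t. Camera axes: x right, y down, z forward; pixel columns grow to the right and rows downward; lengths in m; the calibration is good to about 2 mm. A picture is of the moment at which its call begins. There is no depth.
A pose or a line that the arm cannot do raises bot.MotionError and nothing moves.
- bot.job_done(): hands the job in; it is judged then, once.
Readings, each from a call of its own:
- bot.current_clock(): time.
- bot.current_joints(): joint angles.
- bot.current_joint_vel(): joint speeds.
- bot.current_effort(): joint torques, N m.
- bot.current_ee_pos(): TCP position.
- bot.current_tool_rot(): TCP orientation.
- bot.current_contact_force(): force on the tool from outside, world axes, zero at the start.
- bot.current_ft_torque(): the same for the moment, N m.
- bot.current_opening(): opening from 0.0 (shut) to 1.0 (fully open).
- bot.current_grip_force(): force on a finger pad.
Only numpy, scipy, OpenCV 4.12 (cv2) and the standard library are available. Lean on these libraries where they do the work, as an engineer would, in place of code of your own. Each camera call takes 0.05 s, during which the arm holds its last target. There are 200 camera calls.

## Working session

There is one attempt and no reset: what is moved stays moved. The work goes in short steps, each a Python script; the robot and the scene stay as the last script left them, time stands still between calls to the robot, and variables do not carry over. Pictures are saved under pics/ and viewed, at most 10 in all, crops included, and the job is handed in when it is done.

```bash
ls; mkdir -p pics
python3 - <<'E'
from workcell import bot
import cv2,numpy as np
for n in ["side","top","wrist"]:
    c=bot.read_camera(n); cv2.imwrite(f"pics/{n}0.png",c["pixels"])
    R=np.array(c["R"]);t=np.array(c["t"]);print(n,c["fx"],c["cx"],c["cy"],R.round(3).tolist(),(-R.T@t).round(3))
print(bot.current_clock(),bot.current_tool_rot())
E
```

```text
pics
side 441.39760628879725 315.85137361215817 199.88063223444624 [[0.939, -0.345, 0.014], [-0.225, -0.643, -0.732], [0.261, 0.684, -0.681]] [ 0.188 -0.938  1.128]
top 407.49178656262546 314.6684147267333 202.6368770219063 [[0.018, -1.0, -0.006], [-0.982, -0.017, -0.187], [0.187, 0.01, -0.982]] [ 0.264 -0.051  1.714]
wrist 290.69384498146115 321.28700230975795 200.79108181040073 [[0.4, 0.917, -0.001], [0.885, -0.385, 0.262], [0.24, -0.106, -0.965]] [0.161 0.556 0.382]
0.15 [-6.40657010e-01 -3.07498061e+00  2.09982551e-03]
```

View pics/side0.png

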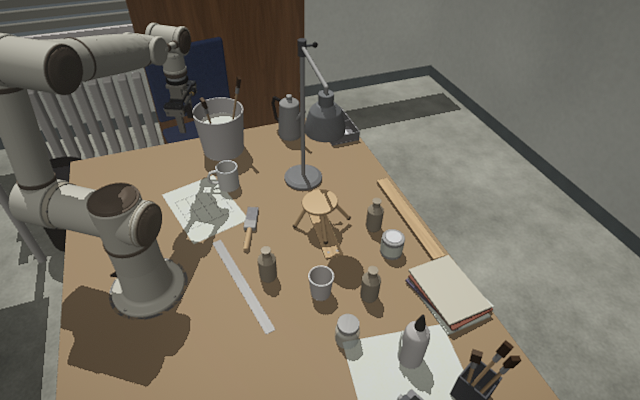

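View pics/top0.png

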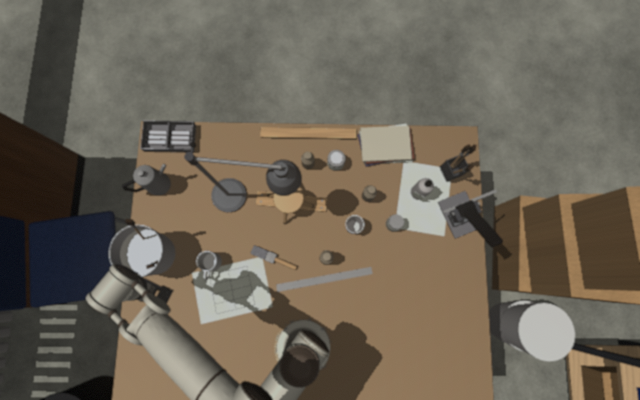

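Side view: three bottle-like vases at (375,215), (371,284), (267,265). Top view shows the same ones at (307,160), (371,193), (327,258). The one farthest right (−y) is top (371,193) / side (371,284). The stand is at side (320,205) / top (289,200), with the lamp shade above it.

Run:
```python
import cv2
s=cv2.imread("pics/side0.png")[170:310,255:435]; cv2.imwrite("pics/s1.png",cv2.resize(s,(770,600),interpolation=cv2.INTER_CUBIC))
s=cv2.imread("pics/top0.png")[145:265,240:400]; cv2.imwrite("pics/t1.png",cv2.resize(s,(800,600),interpolation=cv2.INTER_CUBIC))
```

```text
(no output)
```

View pics/s1.png

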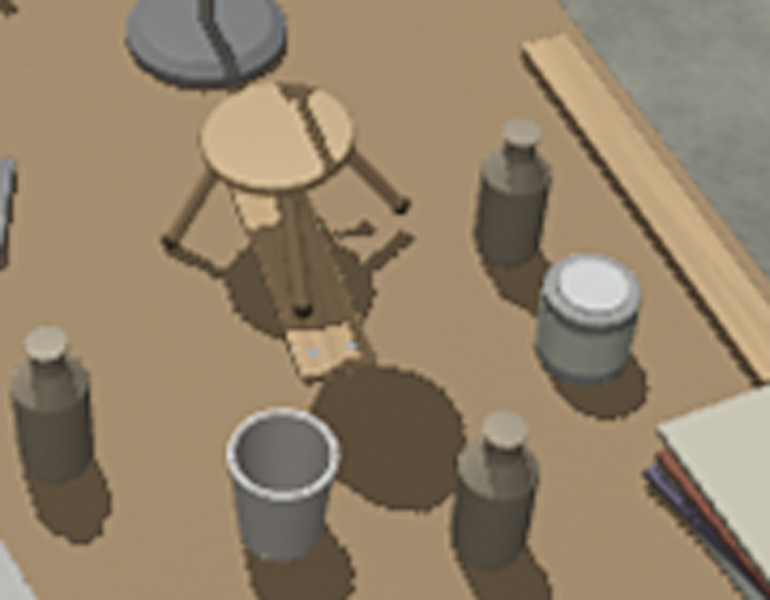

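View pics/t1.png

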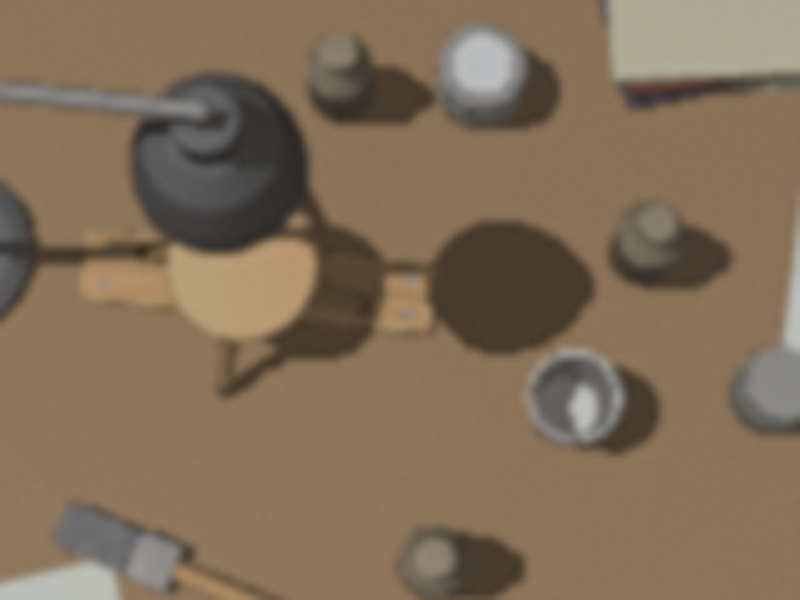

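Crop readings: in the side crop the vase lip is at (504,428), the stand top centre at (277,134), and the feet at (170,243), (403,208), (303,310). The top crop gives the lip at (663,220), the stand top at about (243,265), a foot at (225,388), and the batten running (80,268)–(435,300). The target vase stands alone, right of the stand, with the cup next to it.

```bash
cat > h.py <<'E'
from workcell import bot
import numpy as np, cv2, pickle, os
from scipy.spatial.transform import Rotation as Ro
def cams():
    if not os.path.exists("cams.pkl"):
        pickle.dump({n:{k:np.array(v) for k,v in bot.read_camera(n).items() if k!="pixels"} for n in("side","top")},open("cams.pkl","wb"))
    return pickle.load(open("cams.pkl","rb"))
C=cams()
def ray(n,uv,c=None):
    c=c or C[n]; d=c["R"].T@np.array([(uv[0]-c["cx"])/c["fx"],(uv[1]-c["cy"])/c["fy"],1.]); return -c["R"].T@c["t"], d/np.linalg.norm(d)
def tri(a,b):
    (o1,d1),(o2,d2)=a,b; s=np.linalg.lstsq(np.c_[d1,-d2],o2-o1,rcond=None)[0]
    p,q=o1+s[0]*d1,o2+s[1]*d2; return (p+q)/2,np.linalg.norm(p-q)
def atz(r,z): return r[0]+r[1]*(z-r[0][2])/r[1][2]
S=lambda x,y:ray("side",(x*180/770+255-.4,y*140/600+170-.4))
T=lambda x,y:ray("top",(x/5+240-.4,y/5+145-.4))
E
python3 - <<'E'
from h import *
f=lambda p:(p[0].round(4),round(p[1],4))
print("lip",f(tri(S(504,428),T(663,220))))
print("vase lip z.13",atz(S(504,428),.13),atz(T(663,220),.13))
print("standtop",f(tri(S(277,134),T(243,265))), atz(S(277,134),.115))
print("foot -x",f(tri(S(170,243),T(225,388))))
for p in[(170,243),(403,208),(303,310)]: print("foot",atz(S(*p),.012).round(4))
for p in[(80,232),(80,303),(435,265),(435,333),(103,282),(408,297)]: print("bat",atz(T(*p),.009).round(4))
for p in[(288,335),(357,323)]: print("batS",atz(S(*p),.009).round(4))
print("cup",atz(S(284,455),.085),atz(T(576,395),.085))
# lamp: top view rim circle z .4 ; post
print("shade apex",atz(T(208,115),.53), "rim", atz(T(222,172),.41)); print("side rim",atz(ray("side",(325,125)),.41))
E
```

```text
lip (array([ 0.624 , -0.2627,  0.1312]), np.float64(0.0039))
vase lip z.13 [ 0.62253573 -0.26175771  0.13      ] [ 0.62627816 -0.26344155  0.13      ]
standtop (array([0.5866, 0.071 , 0.115 ]), np.float64(0.0009)) [0.58611307 0.07099836 0.115     ]
foot -x (array([ 5.029e-01,  9.190e-02, -1.000e-04]), np.float64(0.0013))
foot [0.4988 0.0809 0.012 ]
foot [0.694  0.0546 0.012 ]
foot [ 0.5749 -0.023   0.012 ]
bat [0.6349 0.2197 0.009 ]
bat [0.5731 0.2169 0.009 ]
bat [ 0.6113 -0.0849  0.009 ]
bat [ 0.5524 -0.0857  0.009 ]
bat [0.5916 0.1981 0.009 ]
bat [ 0.5831 -0.0623  0.009 ]
batS [ 0.5556 -0.0408  0.009 ]
batS [ 0.6111 -0.0473  0.009 ]
cup [ 0.48983738 -0.20172153  0.085     ] [ 0.49091298 -0.19831942  0.085     ]
shade apex [0.5948835  0.06308831 0.53      ] rim [0.58972046 0.06413955 0.41      ]
side rim [0.59952833 0.07581208 0.41      ]
```

```bash
cat >> h.py <<'E'
def rot(head,lean,cam_under=True):
    h,l=np.radians([head,lean]); z=np.array([np.sin(l)*np.cos(h),np.sin(l)*np.sin(h),-np.cos(l)])
    y=np.array([-np.sin(h),np.cos(h),0])*(1 if cam_under else -1)
    return Ro.from_matrix(np.c_[np.cross(y,z),y,z])
def pose(grasp,head,lean,back=0,cu=True):
    "TCP pose with the grasp point at `grasp`, drawn back along the tool axis"
    r=rot(head,lean,cu); return np.array(grasp)+r.as_matrix()[:,2]*(.019-back), r.as_rotvec()
F=np.array([.595,.066,0.])
def leg(yaw,r=.0733,z=.056):
    a=np.radians(yaw); return F+[-r*np.cos(a),-r*np.sin(a),z]
E
python3 - <<'E'
from h import *
np.set_printoptions(precision=2,suppress=True)
print("lampbase",atz(T(-2,245),.1), "mug",atz(ray("top",(206,259)),.092),"jar",atz(T(784,375),.08))
for cu in(True,False):
  for L in(40,50):
    for y,b in[(-13,.12),(-13,0),(-31,0),(-49,0),(-49,.12),(14,0),(40,0)]:
        print(cu,L,y,b,bot.inverse_kinematics(*pose(leg(y),y,L,b,cu)))
for g,h,b in[([.6245,-.2626,.065],-23,.12),([.6245,-.2626,.065],-23,0),([.6245,-.2626,.2],-23,0),([.595,.066,.177],6,0),([.595,.066,.19],6,0),([.595,.066,.177],6,.15)]:
    print(bot.inverse_kinematics(*pose(g,h,45,b)))
E
```

```text
lampbase [0.6  0.27 0.1 ] mug [0.34 0.39 0.09] jar [ 0.51 -0.37  0.08]
True 40 -13 0.12 [ 0.11 -0.6   2.51 -0.39  0.6  -0.99]
True 40 -13 0 [ 0.03 -0.12  2.39 -0.73  0.25 -0.65]
True 40 -31 0 [ 0.25  0.07  2.2  -1.01  0.57  0.01]
True 40 -49 0 [ 0.36  0.27  1.97 -0.92  0.86  0.25]
True 40 -49 0.12 [ 0.52  0.1   1.95 -0.79  1.09  0.18]
True 40 14 0 None
True 40 40 0 [-0.61  0.03  2.25  0.92  0.9   2.79]
True 50 -13 0.12 [ 0.2  -0.67  2.66 -0.81  0.45 -0.53]
True 50 -13 0 [ 0.07 -0.08  2.48  4.28  0.25  0.64]
True 50 -31 0 None
True 50 -49 0 [ 0.44  0.35  1.98 -1.16  0.94  0.52]
True 50 -49 0.12 [ 0.63  0.21  1.95 -0.99  1.14  0.43]
True 50 14 0 [-0.49 -0.19  2.57  1.51  0.54  2.69]
True 50 40 0 [-0.72  0.09  2.3   1.14  0.99  2.5 ]
False 40 -13 0.12 [ 0.11 -0.6   2.51 -0.39  0.6   2.16]
False 40 -13 0 [ 0.03 -0.12  2.39 -0.73  0.25  2.49]
False 40 -31 0 None
False 40 -49 0 [ 0.36  0.27  1.97 -0.92  0.86 -2.89]
False 40 -49 0.12 [ 0.52  0.1   1.95 -0.79  1.09 -2.96]
False 40 14 0 [-0.4  -0.2   2.46  0.97  0.49  0.14]
False 40 40 0 [-0.61  0.03  2.25  0.92  0.9  -0.35]
False 50 -13 0.12 [ 0.2  -0.67  2.66 -0.81  0.45  2.61]
False 50 -13 0 [ 0.07 -0.08  2.48  4.28  0.25 -2.5 ]
False 50 -31 0 None
False 50 -49 0 [ 0.44  0.35  1.98 -1.16  0.94 -2.62]
False 50 -49 0.12 [ 0.63  0.21  1.95 -0.99  1.14 -2.71]
False 50 14 0 [-0.49 -0.19  2.57  1.51  0.54 -0.45]
False 50 40 0 [-0.72  0.09  2.3   1.14  0.99 -0.64]
[-0.74 -0.25  2.32  0.65  0.39 -2.42]
[-0.67  0.18  2.11  1.17  0.21 -2.92]
[-0.67 -0.08  2.06  0.46  0.44 -2.18]
[-0.22 -0.29  2.28  0.55  0.45 -2.31]
[-0.22 -0.31  2.27  0.52  0.48 -2.27]
[-0.36 -0.85  2.4   0.42  0.91 -2.18]
```

Run:
```python
from h import *
np.set_printoptions(precision=2,suppress=True)
for L in(25,32):
    for y,b in[(-13,.12),(-13,0),(-19,0),(-25,0),(-31,0),(-40,0),(-49,0),(-49,.12)]:
        print(L,y,b,bot.inverse_kinematics(*pose(leg(y),y,L,b)),bot.inverse_kinematics(*pose(leg(y),y,L,b,False)))
for L in (35,40):
  for g,h,b in[([.6245,-.2626,.068],-23,.12),([.6245,-.2626,.068],-23,0),([.6245,-.2626,.2],-23,0),([.595,.066,.3],6,0),([.595,.066,.178],6,0),([.595,.066,.178],6,.15)]:
    print(L,bot.inverse_kinematics(*pose(g,h,L,b)),bot.inverse_kinematics(*pose(g,h,L,b,False)))
```

```text
25 -13 0.12 [ 0.02 -0.39  2.24 -0.13  0.87 -1.26] [ 0.02 -0.39  2.24 -0.13  0.87  1.88]
25 -13 0 [-0.02 -0.05  2.21 -0.17  0.56 -1.24] [-0.02 -0.05  2.21 -0.17  0.56  1.9 ]
25 -19 0 [ 0.04 -0.02  2.18 -0.28  0.59 -1.  ] [ 0.04 -0.02  2.18 -0.28  0.59  2.14]
25 -25 0 [ 0.09  0.02  2.14 -0.37  0.63 -0.79] [ 0.09  0.02  2.14 -0.37  0.63  2.36]
25 -31 0 [ 0.13  0.07  2.09 -0.43  0.68 -0.6 ] [ 0.13  0.07  2.09 -0.43  0.68  2.54]
25 -40 0 [ 0.19  0.14  2.01 -0.49  0.77 -0.37] [ 0.19  0.14  2.01 -0.49  0.77  2.77]
25 -49 0 [ 0.22  0.21  1.92 -0.52  0.86 -0.18] [ 0.22  0.21  1.92 -0.52  0.86  2.96]
25 -49 0.12 [ 0.32  0.03  1.89 -0.45  1.09 -0.21] [ 0.32  0.03  1.89 -0.45  1.09  2.93]
32 -13 0.12 [ 0.06 -0.5   2.37 -0.22  0.74 -1.17] [ 0.06 -0.5   2.37 -0.22  0.74  1.98]
32 -13 0 [ 0.01 -0.1   2.3  -0.31  0.41 -1.08] [ 0.01 -0.1   2.3  -0.31  0.41  2.06]
32 -19 0 [ 0.07 -0.05  2.26 -0.49  0.46 -0.78] [ 0.07 -0.05  2.26 -0.49  0.46  2.37]
32 -25 0 [ 0.13  0.    2.21 -0.6   0.53 -0.54] [ 0.13  0.    2.21 -0.6   0.53  2.61]
32 -31 0 [ 0.19  0.06  2.15 -0.67  0.61 -0.35] [ 0.19  0.06  2.15 -0.67
[... 420 characters left out ...]
-0.32  1.98  0.21  0.9  -1.94] [-0.18 -0.32  1.98  0.21  0.9   1.2 ]
35 [-0.18 -0.2   2.13  0.28  0.64 -2.03] [-0.18 -0.2   2.13  0.28  0.64  1.11]
35 [-0.26 -0.61  2.17  0.25  1.01 -2.01] [-0.26 -0.61  2.17  0.25  1.01  1.13]
40 [-0.71 -0.21  2.22  0.42  0.5  -2.18] [-0.71 -0.21  2.22  0.42  0.5   0.96]
40 [-0.66  0.18  2.05  0.63  0.28 -2.38] [-0.66  0.18  2.05  0.63  0.28  0.76]
40 [-0.66 -0.05  1.98  0.32  0.55 -2.04] [-0.66 -0.05  1.98  0.32  0.55  1.1 ]
40 [-0.2  -0.38  2.06  0.27  0.81 -2.  ] [-0.2  -0.38  2.06  0.27  0.81  1.14]
40 [-0.2  -0.25  2.21  0.39  0.54 -2.14] [-0.2  -0.25  2.21  0.39  0.54  1.  ]
40 [-0.31 -0.73  2.28  0.32  0.96 -2.09] [-0.31 -0.73  2.28  0.32  0.96  1.05]
```

Run:
```python
from h import *
bot.line_to([.23,.527,.27],max_speed=.25)
bot.goto(*pose(leg(-13),-13,30,.1))
bot.set_gripper(.55,15)
c=bot.read_camera("wrist"); im=c["pixels"]
pt=lambda X:tuple(int(round(v)) for v in (lambda q:(c["fx"]*q[0]/q[2]+c["cx"],c["fy"]*q[1]/q[2]+c["cy"]))(np.array(c["R"])@X+c["t"]))
g=im.copy()
a=np.radians(-13)
for r,z in((.0733,.056),(.095,.008)): print(pt(leg(-13,r,z))); cv2.circle(g,pt(leg(-13,r,z)),4,(0,0,255),1)
cv2.imwrite("pics/w2.png",g); print(bot.current_clock(),bot.current_ee_pos(),bot.current_joints())
```

```text
(322, 201)
(322, 154)
3.3833 [0.4840925  0.09158512 0.12612507] [ 0.03483418 -0.40755923  2.32922493 -0.19726912  0.72097046 -1.19375616]
```

View pics/w2.png

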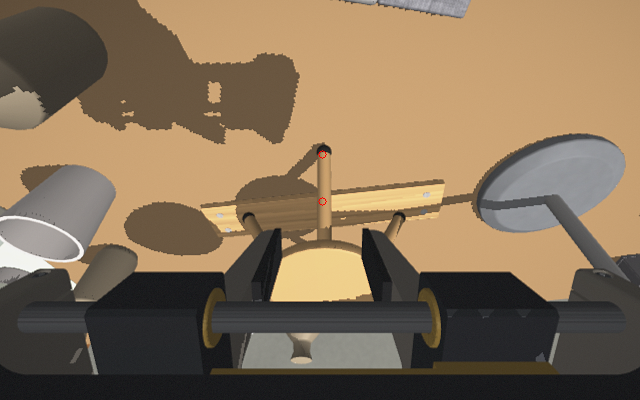

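The predicted leg points (322,201) and (322,154) lie on the leg pointing toward the robot, so I go in and turn.

Run:
```python
from h import *
p,r=pose(leg(-13),-13,30,0); bot.line_to(p,r,max_speed=.08)
bot.set_gripper(0.0,15); print("grip",bot.current_opening()*92,bot.current_grip_force(),bot.current_contact_force())
for k,y in enumerate(np.arange(-17,-50.1,-4)):
    w=min(1,(k+1)/7)
    p,r=pose(leg(y,.0733-.0043*w,.056-.003*w),y,30,0); bot.line_to(p,r,max_speed=.03)
    print(y,np.round(bot.current_contact_force(),1),round(bot.current_grip_force(),1),round(bot.current_opening()*92,1))
bot.hold(.3)
c=bot.read_camera("side"); s=c["pixels"][170:310,255:435]; cv2.imwrite("pics/s3.png",cv2.resize(s,(770,600),interpolation=cv2.INTER_CUBIC))
cv2.imwrite("pics/w3.png",bot.read_camera("wrist")["pixels"]); print(bot.current_clock())
```

```text
grip 9.722366023112455 14.935689121484756 [-1.8074074   1.21972844  1.09505187]
-17.0 [ 0.3 -0.8  2.1] 14.8 10.0
-21.0 [-1.4 -2.3  4.5] 14.8 9.5
-25.0 [-2.2 -3.9  7.4] 15.0 9.6
-29.0 [-1.  -1.3  5.9] 14.3 8.6
-33.0 [ 2.  -1.   4.8] 13.0 7.8
-37.0 [ 1.   1.3 -0.7] 0.6 0.7
-41.0 [-1.8  0.6  0.2] 0.5 0.3
-45.0 [-0.7 -0.1  0.4] 0.1 0.4
-49.0 [-0.8 -0.4 -0.4] 0.0 0.2
8.5583
```

View pics/s3.png

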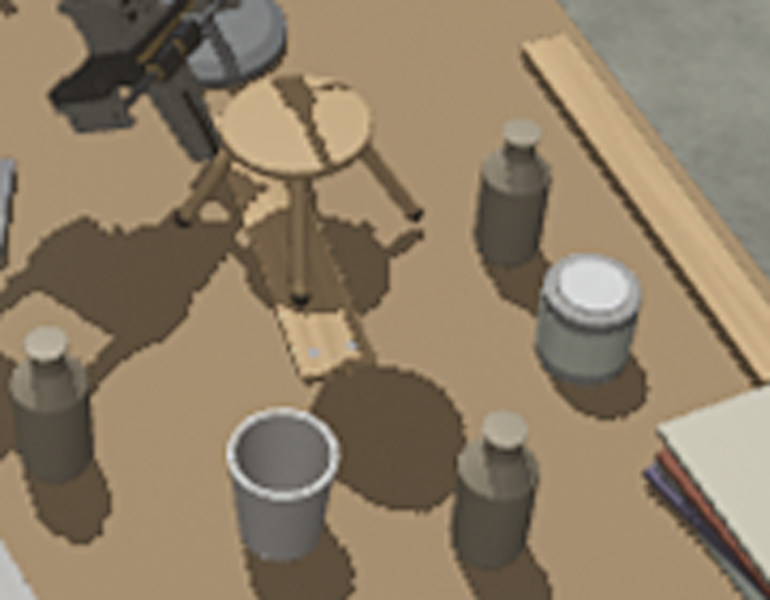

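The leg slipped off the fingertips (9.7 mm grip on a 14 mm leg, so too shallow). The stand has turned only partly: feet at crop (185,220), (300,298), (415,215), top centre at (295,125). Next: back off, look again, and grip deeper.

Run:
```python
from h import *
y=-49
bot.set_gripper(.55,25)
p,r=pose(leg(y,.069,.053),y,30,.1); bot.line_to(p,r,max_speed=.15)
c=bot.read_camera("wrist"); pickle.dump({k:np.array(v) for k,v in c.items()},open("w4.pkl","wb"))
s=cv2.imread("pics/s3.png"); s2=cv2.resize(bot.read_camera("side")["pixels"][195:245,280:360],(640,400),interpolation=cv2.INTER_CUBIC)
cv2.imwrite("pics/w4.png",cv2.resize(np.vstack([c["pixels"][90:330,120:520],s2[:, :400][:0]]),(800,480)))
for q,z in[((185,220),(.008,.017)),((300,298),(.008,.017)),((415,215),(.008,.017,.026)),((295,125),(.11,.118))]:
    for zz in z: print(q,zz,atz(S(*q),zz).round(4))
print(bot.current_clock())
```

```text
(185, 220) 0.008 [0.5198 0.1053 0.008 ]
(185, 220) 0.017 [0.5171 0.097  0.017 ]
(300, 298) 0.008 [ 0.5786 -0.0071  0.008 ]
(300, 298) 0.017 [ 0.5755 -0.0146  0.017 ]
(415, 215) 0.008 [0.702  0.0473 0.008 ]
(415, 215) 0.017 [0.6979 0.0394 0.017 ]
(415, 215) 0.026 [0.6938 0.0315 0.026 ]
(295, 125) 0.11 [0.6052 0.081  0.11  ]
(295, 125) 0.118 [0.602 0.073 0.118]
10.3333
```

View pics/w4.png

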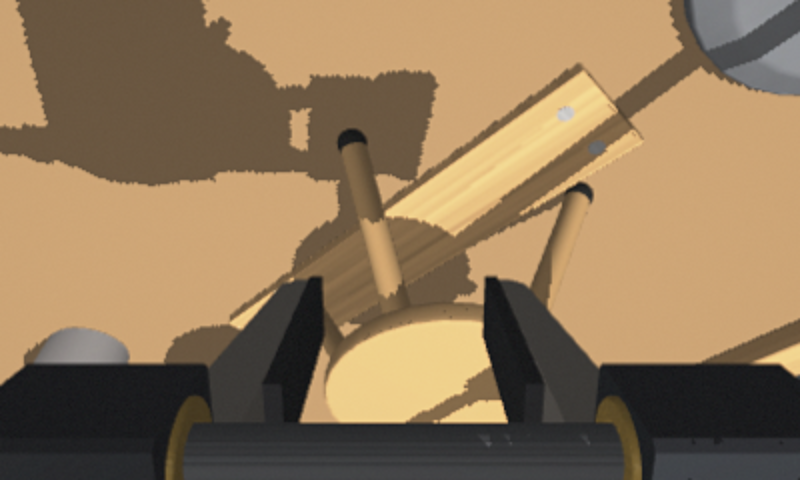

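The wrist view shows the near foot at crop (352,140), i.e. px (296,160), and the left leg's foot at (580,190), i.e. px (410,185), just past the batten's far edge.

Run:
```python
from h import *
c=pickle.load(open("w4.pkl","rb"))
W=lambda x,y:ray("",(120+x/2-.3,90+y/2-.3),c)
print("near tri",tri(W(352,140),S(185,220)))
for q in[(352,140),(580,190)]:
    for z in(.008,.017): print(q,atz(W(*q),z).round(4))
# batten edge corners from wrist
for q in[(583,66),(642,138),(230,318)]: print("bat",q,atz(W(*q),.009).round(4))
for u,v in [((403,300),(0,0))]: print("leg top",atz(W(*u),.095))
```

```text
near tri (array([0.52011095, 0.10901048, 0.00366426]), np.float64(0.0019067421086943885))
(352, 140) [0.5173 0.1119 0.008 ]
(352, 140) [0.5136 0.1177 0.017 ]
(580, 190) [0.637  0.1691 0.008 ]
(580, 190) [0.6289 0.1728 0.017 ]
bat (583, 66) [0.5728 0.2187 0.009 ]
bat (642, 138) [0.6307 0.2133 0.009 ]
bat (230, 318) [ 0.5474 -0.0716  0.009 ]
leg top [0.5532139  0.11172174 0.095     ]
```

```bash
cat >> h.py <<'E'
def legc(c,yaw,r,z):
    a=np.radians(yaw); return np.array([c[0]-r*np.cos(a),c[1]-r*np.sin(a),z])
E
python3 - <<'E'
from h import *
L=legc((.607,.078),-18.5,.071,.055)
bot.goto(*pose(L,-18.5,40,.1))
p,r=pose(L,-18.5,40,-.012); bot.line_to(p,r,max_speed=.08)
print(np.round(bot.current_contact_force(),1))
cv2.imwrite("pics/w5.png",bot.read_camera("wrist")["pixels"][100:340,120:520])
bot.set_gripper(0.0,40); print("grip",bot.current_opening()*92,bot.current_grip_force(),np.round(bot.current_contact_force(),1),bot.current_clock())
E
```

```text
[-0.  -0.1  0.8]
grip 12.578391998307566 39.93975341320038 [ 1.5  1.1 -0.3] 13.15
```

View pics/w5.png

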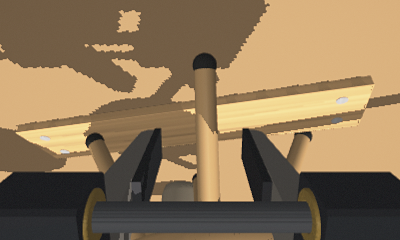

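Firm grip now (12.6 mm at 40 N, leg well between the pads). Now I turn while bringing the centre back.

Run:
```python
from h import *
c0,c1=np.array([.607,.078]),np.array([.594,.066])
N=8
for k in range(1,N+1):
    w=k/N; y=-18.5-30.5*w; v=min(1,w*1.3)
    p,r=pose(legc(c0+(c1-c0)*w,y,.071-.002*v,.055-.002*v),y,40,-.012); bot.line_to(p,r,max_speed=.03)
    o=bot.current_opening()*92; print(round(y,1),np.round(bot.current_contact_force(),1),round(o,1))
    if o<9: break
bot.hold(.3)
s=bot.read_camera("side")["pixels"]; print(bot.current_clock())
a=cv2.resize(s[170:310,255:395],(400,400),interpolation=cv2.INTER_CUBIC)
b=cv2.resize(bot.read_camera("wrist")["pixels"][80:330,195:445],(400,400),interpolation=cv2.INTER_CUBIC)
cv2.imwrite("pics/m6.png",np.hstack([a,b]))
```

```text
-22.3 [ 1.1 -0.1  1.4] 12.7
-26.1 [0.9 0.6 3.6] 12.2
-29.9 [ 1.3 -1.   5.5] 12.3
-33.8 [-0.  -1.5  5.7] 12.7
-37.6 [ 3.1 -0.1  5.3] 12.5
-41.4 [1.9 1.4 7. ] 12.4
-45.2 [ 1.  -0.3  7. ] 12.3
-49.0 [1.6 1.4 7.7] 12.5
15.5
```

View pics/m6.png

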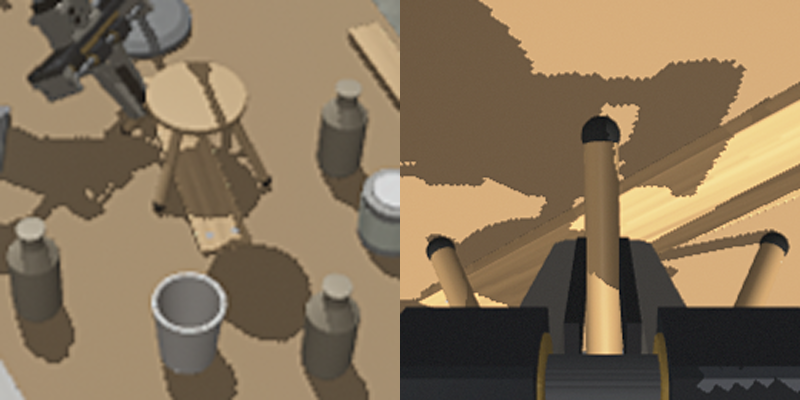

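The stand now straddles the batten: feet at crop (160,210) and (265,184), on either side of it. Release and check from clear.

Run:
```python
from h import *
bot.set_gripper(.55,20)
p,r=pose(legc((.594,.066),-49,.069,.053),-49,40,.06); bot.line_to(p,r,max_speed=.1)
p,r=pose(legc((.594,.066),-49,.069,.053),-49,40,.16); bot.line_to(p,r,max_speed=.2)
bot.hold(.3)
s=bot.read_camera("side")["pixels"]; t=bot.read_camera("top")["pixels"]; c=bot.read_camera("wrist"); pickle.dump({k:np.array(v) for k,v in c.items()},open("w7.pkl","wb"))
a=cv2.resize(s[185:260,285:360],(400,400),interpolation=cv2.INTER_CUBIC)
b=cv2.resize(c["pixels"][80:330,195:445],(400,400),interpolation=cv2.INTER_CUBIC)
cv2.imwrite("pics/m7.png",np.hstack([a,b])); print(bot.current_clock())
```

```text
18.225
```

View pics/m7.png

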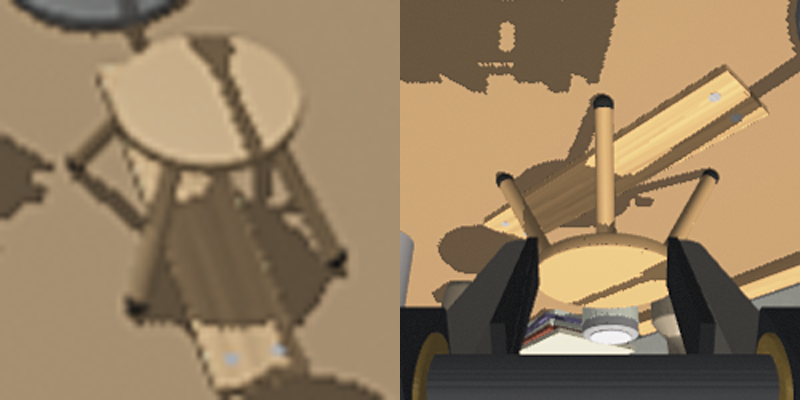

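Side crop feet are at (77,167), (136,308), (338,260) and the top centre at (205,96). Wrist crop feet are at (203,102), (104,180), (310,176), on both sides of the batten. Checking level and centre:

Run:
```python
from h import *
c=pickle.load(open("w7.pkl","rb"))
s=lambda x,y:ray("side",(285+x*75/400-.4,185+y*75/400-.4)); w=lambda x,y:ray("",(195+x*.625-.2,80+y*.625-.2),c)
for n,q,z in[("near",s(77,167),.008),("right",s(136,308),.008),("far",s(338,260),.008),("top",s(205,96),.11),("nearW",w(203,102),.008),("rightW",w(104,180),.008),("leftW",w(310,176),.008)]: print(n,atz(q,z).round(4))
print(tri(s(77,167),w(203,102)),tri(s(136,308),w(104,180)))
```

```text
near [0.5318 0.1278 0.008 ]
right [ 0.5268 -0.0042  0.008 ]
far [ 0.6639 -0.0088  0.008 ]
top [0.5968 0.0639 0.11  ]
nearW [0.5299 0.1385 0.008 ]
rightW [0.5254 0.0047 0.008 ]
leftW [0.6637 0.133  0.008 ]
(array([0.53382146, 0.13385468, 0.00164365]), np.float64(0.00014406898996111836)) (array([ 0.52806384, -0.00066121,  0.00375112]), np.float64(7.877588512717039e-05))
```

The stand is level (top centre (0.597,0.064), feet square about (0.596,0.062), all about 70 mm off the batten line). On to the vase.

Run:
```python
from h import *
p=bot.current_ee_pos(); bot.line_to([p[0]-.05,p[1],.33],max_speed=.25)
bot.set_gripper(1.0,25)
V=np.array([.6245,-.2626,.068])
bot.goto(*pose(V,-23,40,.22))
p,r=pose(V,-23,40,.12); bot.line_to(p,r,max_speed=.2)
p,r=pose(V,-23,40,0); bot.line_to(p,r,max_speed=.07)
f0=np.array(bot.current_contact_force()); print(f0.round(1),bot.current_clock())
bot.set_gripper(0.0,25); print("open",bot.current_opening()*92,bot.current_grip_force())
if bot.current_opening()*92>45:
    bot.line_to(p+[0,0,.03],max_speed=.05); print(np.round(np.array(bot.current_contact_force())-f0,1),bot.current_opening()*92,bot.current_clock())
```

```text
[-0.4 -0.6  0.3] 24.1583
open 54.71584502126601 24.99904220496319
[ 0.9  0.6 -2.8] 54.60994250442215 25.5583
```

Run:
```python
from h import *
V=np.array([.6245,-.2626,.20]); D=np.array([.596,.064,.20])
p,r=pose(V,-23,40); bot.line_to(p,r,max_speed=.12)
p,r=pose(D,6,40); bot.line_to(p,r,max_speed=.12); bot.hold(.4)
f0=np.array(bot.current_contact_force()); print(f0.round(1),bot.current_opening()*92)
for z in [.19,.184,.182,.181,.180,.179,.178,.177,.176]:
    D[2]=z; p,r=pose(D,6,40); bot.line_to(p,r,max_speed=.02); bot.hold(.1)
    f=np.array(bot.current_contact_force())-f0; print(z,f.round(1))
    if f[2]>1.5: break
print(bot.current_clock()); cv2.imwrite("pics/s8.png",bot.read_camera("side")["pixels"])
```

```text
[-0.6 -0.8 -1.4] 54.780134154827635
0.19 [-0.1  0.6 -1. ]
0.184 [ 0.3  0.8 -1.2]
0.182 [ 0.1  0.4 -1. ]
0.181 [ 0.1  0.7 -1.9]
0.18 [ 0.7  0.5 -0.9]
0.179 [ 0.5  1.6 -1.9]
0.178 [-0.1  0.9 -2. ]
0.177 [0.8 1.4 3.5]
33.2917
```

Run:
```python
from h import *
D=np.array([.596,.064,.177])
bot.set_gripper(.66,10); bot.hold(.2); bot.set_gripper(1.0); print(bot.current_grip_force())
p,r=pose(D,6,40,.14); bot.line_to(p,r,max_speed=.1)
p,r=pose(D,6,40,.2); bot.line_to(p,r,max_speed=.2); bot.hold(.3)
s=bot.read_camera("side")["pixels"]; s0=cv2.imread("pics/side0.png")
for n,i in[("lip",s0[263:276,364:382]),("whole",s0[263:302,358:384])]:
    m=cv2.matchTemplate(s[120:230,280:370],i,cv2.TM_CCOEFF_NORMED); _,v,_,l=cv2.minMaxLoc(m)
    x0,y0=((364,263) if n=="lip" else (358,263)); px=(280+l[0]-x0+372.4,120+l[1]-y0+269.5)
    print(n,round(v,2),px,atz(ray("side",px),.24).round(4))
print(bot.current_clock(),np.round(bot.current_contact_force(),1))
```

```text
0.0
lip 0.68 (322.4, 172.5) [0.5922 0.0665 0.24  ]
whole 0.68 (325.4, 172.5) [0.6011 0.0633 0.24  ]
36.8167 [-0.5 -0.4 -0.5]
```

```bash
python3 -c "
from h import *
print(bot.job_done())"
```

```text
the job is handed in; nothing more can be done
None
```

The job is handed in, with no verdict returned: the stand was turned until it stood level astride the batten near the lamp's middle, and the vase was set on it and released at 36.8 s; after release its centring was confirmed only by an image match (score 0.68), not by viewing a picture.

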